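# Put the pH buffers back in their colour-coded caddy cups

## Task

The pH calibration caddy was packed up wrongly: put every buffer bottle into the cup of its own cap's colour, parking one on the way in a free spot, and stand the wash bottle in the white cup. All four must stand upright on the floors of their cups, released and at rest; never tip a bottle over. One buffer may already be in its own cup; that is where it belongs.

Things in the scene. Friction and masses are not known exactly. Their poses are not given: they have to be found in the camera images.
- buffer_red: closed round white plastic bottle with ribbed red screw cap and red label band, pH 4 buffer; 58 mm across, 105 mm tall, about 0.16 kg. Origin: centre of its underside, z up. Take it by the cap: 38 mm across, 82 to 105 mm above the origin (below, the shoulder slopes out to full width at 64 mm). At the start it stands in one of the coloured cups.
- buffer_yellow: closed round white plastic bottle with ribbed yellow screw cap and yellow label band, pH 7 buffer; 58 mm across, 105 mm tall, about 0.16 kg. Origin: centre of its underside, z up. Take it by the cap: 38 mm across, 82 to 105 mm above the origin (below, the shoulder slopes out to full width at 64 mm). At the start it stands in one of the coloured cups.
- buffer_blue: closed round white plastic bottle with ribbed blue screw cap and blue label band, pH 10 buffer; 58 mm across, 105 mm tall, about 0.16 kg. Origin: centre of its underside, z up. Take it by the cap: 38 mm across, 82 to 105 mm above the origin (below, the shoulder slopes out to full width at 64 mm). At the start it stands in one of the coloured cups.
- rinse_bottle: pale translucent wash bottle, red screw collar, bent red spout; 158 mm tall, 0.19 kg, on the desk at the start. Origin on its underside, z up; the bottle's own axis stands at x = 0, y = +19 mm of its frame, the spout bends over to its -y. Body 62 mm across. Take it by the collar, 34 mm across, 115 to 131 mm above the underside, fingers closing along its x clear of the spout.
- rinse_axis (a point): the point on the wash bottle's own axis at its underside; same axes as the wash bottle
- seat_red: flared round cup of red plastic, one of four fixed in the grey caddy, its underside 16 mm above the desk. 89 mm across at the rim, 22 mm tall; inside it narrows from 80 mm at the rim to 68 mm over the floor. Origin: centre of its underside, z up; floor 3 mm, rim 22 mm above it. The place of the buffer bottle with the red cap. The cups change places each start.
- seat_yellow: flared round cup of yellow plastic, one of four fixed in the grey caddy, its underside 16 mm above the desk. 89 mm across at the rim, 22 mm tall; inside it narrows from 80 mm at the rim to 68 mm over the floor. Origin: centre of its underside, z up; floor 3 mm, rim 22 mm above it. The place of the buffer bottle with the yellow cap. The cups change places each start.
- seat_blue: flared round cup of blue plastic, one of four fixed in the grey caddy, its underside 16 mm above the desk. 89 mm across at the rim, 22 mm tall; inside it narrows from 80 mm at the rim to 68 mm over the floor. Origin: centre of its underside, z up; floor 3 mm, rim 22 mm above it. The place of the buffer bottle with the blue cap. The cups change places each start.
- seat_white: flared round cup of white plastic, one of four fixed in the grey caddy, its underside 16 mm above the desk. 89 mm across at the rim, 22 mm tall; inside it narrows from 80 mm at the rim to 68 mm over the floor. Origin: centre of its underside, z up; floor 3 mm, rim 22 mm above it. The place of the wash bottle; empty at the start. The cups stand in a square, 98 mm apart.
Things that resemble listed ones, but are neither listed nor needed, are in the scene too. Leave any orange or turquoise look-alike of the buffer_red alone.

How it is judged:
At the end, for the whole second after the job is handed in: The red-, yellow- and blue-capped bottles stand in the cups of the same colour and the wash bottle in the white cup: each within 10 mm of the cup's centre, its underside on the cup's floor (no more than 4 mm above it), upright within 0.12 rad (7 degrees), and at rest (horizontal distance between buffer_red and seat_red below 0.01 m and z of buffer_red in the frame of seat_red between -0.001 and 0.007 m and angle between each of buffer_red, buffer_yellow, buffer_blue, rinse_bottle's own z axis and vertical below 0.12 rad and linear speed of each of buffer_red, buffer_yellow, buffer_blue, rinse_bottle below 0.02 m/s and angular speed of each of buffer_red, buffer_yellow, buffer_blue, rinse_bottle below 0.2 rad/s and horizontal distance between buffer_yellow and seat_yellow below 0.01 m and z of buffer_yellow in the frame of seat_yellow between -0.001 and 0.007 m and horizontal distance between buffer_blue and seat_blue below 0.01 m and z of buffer_blue in the frame of seat_blue between -0.001 and 0.007 m and horizontal distance between rinse_axis and seat_white below 0.01 m and z of rinse_axis in the frame of seat_white between -0.001 and 0.007 m); the robot touches nothing.
It fails at once if a bottle is tipped over (leans more than 40 degrees) (angle between any of buffer_red, buffer_yellow, buffer_blue, rinse_bottle's own z axis and vertical above 0.7 rad).
It also fails if it takes over 93 s, if anything falls off the work surface, if the arm or the gripper's body presses on something with over 40 N, if the wrist force passes 120 N, or if a joint passes its speed limit or range.

## Robot

A 7-joint arm with a two-finger parallel gripper is mounted at the origin on a cart in front of the work surface, level with it; the furniture and walls round the work are solid. World frame = base frame: x ahead of the robot, y to its left, z up, the work surface at z = 0. Lengths are in m, angles in rad, forces in N, time in s.
With the tool pointing down it reaches from about 0.4 to 0.85 m from the base axis. Payload 10.4 kg.
Tool frame: the origin (TCP) lies on the centre line of the jaws, within the pads' length; the fingertips stand 17 mm ahead of it and the grasp point (between the pads) lies 2 mm behind it; z points along the fingers, y is the line along which they close (so a half turn about z gives the same grasp; the last joint's range is limited). The gripper opens to 85 mm and grips with 20 to 120 N. Pads are 22 mm wide; open, the fingers measure 114 mm over their backs; the gripper's body (76 mm by 85 mm) begins 54 mm behind the grasp point. The pads swing forward as they close: fully open they stand 13 mm farther back than shut.
Start: joints at [1.239, 0.332, -0.065, 1.46, 0.022, 1.35, -0.088], TCP at [0.19, -0.595, 0.248] pointing down, gripper open.
Joint ranges: [-2.6, 2.6], [-0.5, 2.12], [-1.47, 1.34], [0.16, 2.42], [-1.27, 4.41], [0.06, 2.06], [-2.6, 2.6]. Speed limits (rad/s): [2.22, 2.22, 2.79, 2.79, 3.14, 3.14, 3.14].

## Interface

Orientations are given as a unit quaternion [x, y, z, w].
In Python, from workcell import sensors, imaging, order, spotter gives the robot as it stands. The module is installed in compiled form; this text tells all that it offers.
- The arm moves only by the shell command python3 -m inch 'ROWS' [FORCE]. ROWS is JSON, a list that holds one entry, the list of rows, each a list of 7 numbers: the shift along the tool's x, y, z in m, then the turn, a rotation vector about the tool's x, y, z in rad, then the closure, from -1 (fully open) to 1 (shut). In form: [[[x, y, z, ax, ay, az, hand], ...]]. A call has 1 to 10 rows; each row is the pose to reach, as a shift and turn from the pose commanded when the call began, along the tool's axes at that moment; what a row does not reach only later rows make up. A row lasts 1/10 s, in which the tool goes at most 50 mm and 8.59 degrees, less where a joint would pass 70% of its speed; a pose out of reach is approached as far as the arm can. A call with a gripper value outside its range is refused whole. The fingers move at their own pace and stop on an object; FORCE is the grip in N (left out, the last holds). Time passes only in rows, so rows that repeat a pose let the fingers close. It gives the time, the measured TCP pose, the force, the opening and the grip force at its end, in the units of the state.
- sensors.get_obs(): the state, without advancing time (a new reading comes with each control period).
- imaging.camera(name): name is "scene" or "top" or "wrist"; returns the picture (480x640x3 uint8, blue, green, red); there is no depth.
- imaging.calibration(name): a dict with "mtx" (3x3 intrinsics, pixels), "D" ([k1, k2, p1, p2, k3] as OpenCV has them; the pictures are not rectified), "R" (3x3) and "t" (3): a world point X has camera coordinates R X + t; the wrist camera has in their place "tool_from_camera" (4x4, takes a point from camera to tool coordinates, whose origin is the TCP and whose axes are the flange's). Camera axes: x right, y down, z forward; pixel columns grow to the right and rows downward; lengths in m; the calibration is good to about 2 mm. A picture is of the moment at which its call begins: read the wrist's pose just before it. calibration takes no time and is no camera call.
- order.hand_in(): hands the job in; it is judged then, once.
Trained networks look in the newest picture that a camera, given by its name, has taken for a name from the list of things; names that differ only in an ending like _2 or _b are one class to them, and where a whole thing is asked for, a point or a joint stands for the part that bears it (a point fixed in the world has none). Each returns a list of dicts, best first, with "conf" (0 to 1); they miss things now and then, are a little off and sometimes report something else, mostly with a low value. They report only what shows in the picture. A call takes as long as a camera call. They do not tell look-alikes from the thing itself.
- spotter.look_for(label, camera): "pixel" ([column, row] in pixels, amid what is visible of it).
The state is a dict: "clock": time; "joint_pos": joint angles; "joint_velocities": joint speeds; "tau": joint torques, N m; "position": TCP position; "ee_rot": TCP orientation; "ft_force": force on the tool from outside, world axes, zero at the start; "torque": the same for the moment, N m; "grip_width": opening from 0.0 (shut) to 1.0 (fully open); "grasp_force": force on a finger pad.
Only numpy, scipy, OpenCV 4.12 (cv2) and the standard library are available. Lean on these libraries where they do the work, as an engineer would, in place of code of your own. Each camera call takes 0.05 s, during which the arm holds its last target. There are 200 camera calls.

## Working session

There is one attempt and no reset: what is moved stays moved. The work goes in short steps, Python scripts to look and compute and a shell command to move; the robot and the scene stay as the last step left them, time stands still between calls to the robot, and variables do not carry over. Pictures are saved under pics/ and viewed, at most 14 in all, crops included, and the job is handed in when it is done.

```bash
mkdir -p pics; cat > h.py <<'E'
import numpy as np, cv2
from workcell import sensors, imaging, order, spotter
from scipy.spatial.transform import Rotation as Rn
def ray(cam,px,obs=None):
    c=imaging.calibration(cam)
    u=cv2.undistortPoints(np.array([[px]],float),np.array(c["mtx"],float),np.array(c["D"],float))[0,0]
    d=np.array([u[0],u[1],1.])
    if "R" in c:
        R=np.array(c["R"]);t=np.array(c["t"]).ravel(); return -R.T@t, R.T@d
    T=np.array(c["tool_from_camera"]);o=obs or sensors.get_obs()
    W=Rn.from_quat(o["ee_rot"]).as_matrix();p=np.array(o["position"])
    return W@T[:3,3]+p, W@T[:3,:3]@d
def at_z(cam,px,z,obs=None):
    o,d=ray(cam,px,obs); return o+d*(z-o[2])/d[2]
def proj(cam,X):
    c=imaging.calibration(cam)
    return cv2.projectPoints(np.array([X],float),cv2.Rodrigues(np.array(c["R"],float))[0],np.array(c["t"],float),np.array(c["mtx"],float),np.array(c["D"],float))[0].ravel()
def snap(cam,name):
    im=imaging.camera(cam); cv2.imwrite(f"pics/{name}.png",im); return im
E
python3 - <<'E'
from h import *
o=sensors.get_obs();print(o["clock"],o["position"],o["ee_rot"],o["grip_width"])
for cam in ("scene","top"):
    snap(cam,cam+"0"); print(cam, ray(cam,[320,240]))
    for l in ["buffer_red","buffer_yellow","buffer_blue","rinse_bottle","seat_red","seat_yellow","seat_blue","seat_white"]:
        print(l,[(np.round(r["pixel"]).astype(int).tolist(),round(r["conf"],2)) for r in spotter.look_for(l,cam)[:4]])
E
```

```text
0.0 [ 0.18984602 -0.59508683  0.24751223] [ 9.88101169e-01  1.53803577e-01 -1.35671484e-04 -7.21262541e-04] 1.0001120590517618
scene (array([0.13415481, 0.68295697, 0.43843475]), array([ 0.46419293, -0.79334951, -0.39394318]))
buffer_red [([336, 294], 0.82), ([416, 221], 0.75), ([204, 277], 0.62)]
buffer_yellow [([313, 251], 0.93)]
buffer_blue [([279, 282], 0.77)]
rinse_bottle [([375, 230], 0.8), ([279, 280], 0.27)]
seat_red [([275, 316], 0.59)]
seat_yellow [([338, 334], 0.8)]
seat_blue []
seat_white [([376, 295], 0.75)]
top (array([ 0.42767655, -0.0554692 ,  0.88631839]), array([ 0.16729497, -0.01235681, -0.98583139]))
buffer_red [([210, 179], 0.83), ([212, 320], 0.8), ([465, 295], 0.76), ([394, 265], 0.56)]
buffer_yellow [([277, 253], 0.94)]
buffer_blue [([213, 255], 0.86)]
rinse_bottle [([392, 266], 0.79)]
seat_red [([231, 269], 0.74), ([282, 321], 0.51)]
seat_yellow [([232, 333], 0.55)]
seat_blue [([293, 272], 0.91)]
seat_white [([278, 320], 0.71)]
```

View pics/top0.png

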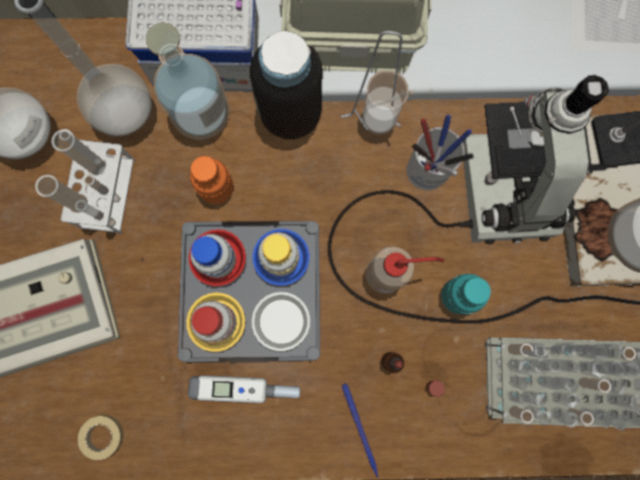

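View pics/scene0.png

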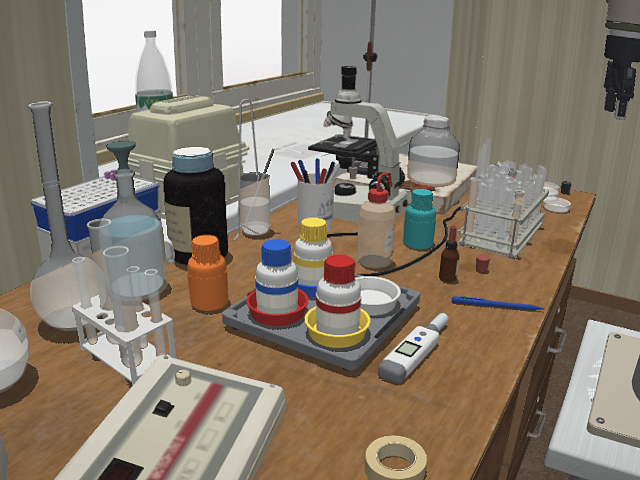

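Caps, top view: blue (207,249) stands in the red cup, yellow (276,246) in the blue cup, and red (207,320) in the yellow cup. The white cup (280,321) is empty. Candidates for buffer_red are the orange bottle (208,178), the turquoise one (470,293) and the bottle at (207,320). Only the last has a white body with a red cap and band, so it is buffer_red. The wash bottle is at (392,268), with its spout towards image right.

```bash
cat > m.py <<'E'
from h import *
from scipy.optimize import fsolve, least_squares
B={'blue':([205,250],(100,125)),'yellow':([275,247],(20,34)),'red':([207,320],(-8,7)),'collar':([396,265],(-8,7))}
def mask(im,hr,s=110,v=60):
    h=cv2.cvtColor(im,cv2.COLOR_BGR2HSV).astype(int); H=h[...,0].copy()
    if hr[0]<0: H[H>90]-=180
    return ((H>=hr[0])&(H<=hr[1])&(h[...,1]>s)&(h[...,2]>v)).astype(np.uint8)
def capfit(cam,im,hr,seed,r,z0,z1,rad=16):
    m=mask(im,hr); w=np.zeros_like(m); cv2.circle(w,tuple(map(int,seed)),rad,1,-1); m&=w
    n,l,st,ce=cv2.connectedComponentsWithStats(m); k=1+np.argmax(st[1:,4])
    a=np.linspace(0,2*np.pi,40)
    def f(p):
        P=np.array([proj(cam,[p[0]+r*np.cos(t),p[1]+r*np.sin(t),z]) for z in(z0,z1) for t in a],np.float32)
        M=cv2.moments(cv2.convexHull(P)); return np.array([M['m10']/M['m00'],M['m01']/M['m00']])-ce[k]
    x0=at_z(cam,ce[k],(z0+z1)/2)[:2]
    return fsolve(f,x0,epsfcn=1e-6),ce[k],st[k]
E
python3 - <<'E'
from m import *
im=cv2.imread('pics/top0.png')
for k in ('blue','yellow','red'):
    print(k,*capfit('top',im,B[k][1],B[k][0],.019,.101,.124))
print('collar',*capfit('top',im,B['collar'][1],[393,265],.017,.115,.131,14))
print('spout tip z~.15',at_z('top',[440,260],.15),at_z('top',[396,265],.15))
z=.038; s=2000
c=imaging.calibration('top')
ctr=at_z('top',[250,290],z)[:2];print('ctr',ctr)
# rectified plane: col -> -y, row -> -x ; orientation world
N=560; xs=ctr[0]+(N/2-np.arange(N))/s; ys=ctr[1]+(N/2-np.arange(N))/s
X,Y=np.meshgrid(xs,ys,indexing='ij'); P=np.stack([X,Y,0*X+z],-1).reshape(-1,3)
q=cv2.projectPoints(P,cv2.Rodrigues(np.array(c["R"],float))[0],np.array(c["t"],float),np.array(c["mtx"],float),np.array(c["D"],float))[0].reshape(N,N,2).astype(np.float32)
w=cv2.remap(im,q[...,0],q[...,1],cv2.INTER_CUBIC)
g=cv2.GaussianBlur(cv2.cvtColor(w,cv2.COLOR_BGR2HSV)[...,1],(5,5),0); g2=cv2.GaussianBlur(cv2.cvtColor(w,cv2.COLOR_BGR2GRAY),(5,5),0)
for G in(g,g2):
    C=cv2.HoughCircles(G,cv2.HOUGH_GRADIENT_ALT if 0 else cv2.HOUGH_GRADIENT,1,120,param1=80,param2=12,minRadius=85,maxRadius=92)
    if C is not None:
        for a,b,r in C[0][:6]:
            print(np.round([xs[0]-b/s,ys[0]-a/s],4),r/s)
            cv2.circle(w,(int(a),int(b)),int(r),(0,255,0) if G is g else (255,0,255),1)
cv2.imwrite('pics/rect.png',w)
E
```

```text
blue [0.54712583 0.09442525] [206.03675345 250.53292496] [192 237  30  29 653]
yellow [ 0.54794711 -0.00364636] [276.23089172 248.4522293 ] [263 234  28  30 628]
red [0.4505864  0.09244939] [206.52810651 320.26035503] [192 307  30  28 676]Traceback (most recent call last):
  File "<stdin>", line 5, in <module>
  File "m.py", line 16, in capfit
    return fsolve(f,x0,epsfcn=1e-6),ce[k],st[k]
           ~~~~~~^^^^^^^^^^^^^^^^^^
    res = _root_hybr(_wrapped_func, x0, args, jac=fprime, **options)
    shape, dtype = _check_func('fsolve', 'func', func, x0, args, n, (n,))
                   ~~~~~~~~~~~^^^^^^^^^^^^^^^^^^^^^^^^^^^^^^^^^^^^^^^^^^^
    res = atleast_1d(thefunc(*((x0[:numinputs],) + args)))
                     ~~~~~~~^^^^^^^^^^^^^^^^^^^^^^^^^^^^^
    return func(*fargs)
  File "m.py", line 13, in f
    P=np.array([proj(cam,[p[0]+r*np.cos(t),p[1]+r*np.sin(t),z]) for z in(z0,z1) for t in a],np.float32)
                ~~~~^^^^^^^^^^^^^^^^^^^^^^^^^^^^^^^^^^^^^^^^^^^
  File "h.py", line 16, in proj
    c=imaging.calibration(cam)
ValueError: time passes only in moves, steps and waits
```

```bash
sed -i 's/imaging.calibration(/CAL(/; s/^from scipy.spatial.*/&\nfrom functools import lru_cache\nCAL=lru_cache(lambda n: imaging.calibration(n))/' h.py
cat > rect.py <<'E'
from m import *
def rect(im,name,z=.038,s=2000,ctr=(.5,.045),N=560):
    c=CAL('top')
    xs=ctr[0]+(N/2-np.arange(N))/s; ys=ctr[1]+(N/2-np.arange(N))/s
    X,Y=np.meshgrid(xs,ys,indexing='ij'); P=np.stack([X,Y,0*X+z],-1).reshape(-1,3)
    q=cv2.projectPoints(P,cv2.Rodrigues(np.array(c["R"],float))[0],np.array(c["t"],float),np.array(c["mtx"],float),np.array(c["D"],float))[0].reshape(N,N,2).astype(np.float32)
    w=cv2.remap(im,q[...,0],q[...,1],cv2.INTER_CUBIC); v=w.copy()
    for i,G in enumerate((cv2.cvtColor(w,cv2.COLOR_BGR2HSV)[...,1],cv2.cvtColor(w,cv2.COLOR_BGR2GRAY))):
        C=cv2.HoughCircles(cv2.GaussianBlur(G,(5,5),0),cv2.HOUGH_GRADIENT,1,120,param1=80,param2=12,minRadius=85,maxRadius=92)
        for a,b,r in (C[0][:6] if C is not None else []):
            print(i,np.round([xs[0]-b/s,ys[0]-a/s],4),r/s)
            cv2.circle(v,(int(a),int(b)),int(r),[(0,255,0),(255,0,255)][i],1)
    cv2.imwrite(f'pics/{name}.png',v)
E
python3 - <<'E'
from rect import *
im=cv2.imread('pics/top0.png')
print('collar',*capfit('top',im,B['collar'][1],[393,265],.017,.115,.131,14))
print('spout z~.15',at_z('top',[440,260],.15),at_z('top',[396,265],.15))
rect(im,'rect')
E
```

```text
collar [ 0.52097342 -0.16782271] [395.19599109 264.32516704] [384 253  23  24 449]
spout z~.15 [ 0.5223319  -0.22399741  0.15      ] [ 0.51683289 -0.16505485  0.15      ]
0 [0.4502 0.0942] 0.04495
0 [ 0.5478 -0.0048] 0.04405
0 [0.5482 0.0932] 0.044400003
1 [0.4513 0.0942] 0.0442
1 [ 0.4492 -0.0043] 0.044299997
1 [ 0.5428 -0.0068] 0.0431
```

View pics/rect.png

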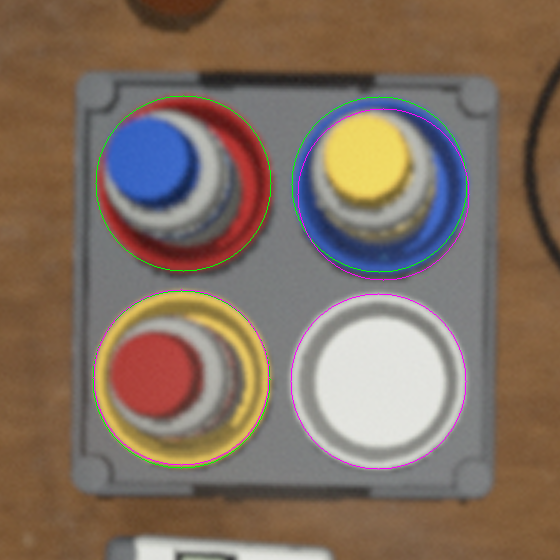

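Hough gives cup centres of red (.548,.093), blue (.548,-.005), yellow (.450,.094) and white (.450,-.004). The enlarged crop confirms the white-bodied, red-capped bottle is the one in the yellow cup. First move: go above the blue bottle with tool yaw 0.

```bash
cat > go.py <<'E'
import sys
from h import *
o=sensors.get_obs(); W=Rn.from_quat(o["ee_rot"])
def go(x,y,z,yaw=0):
    T=Rn.from_euler('z',yaw)*Rn.from_quat([1,0,0,0])
    return np.round(W.inv().apply(np.array([x,y,z])-o["position"]),4).tolist(), np.round((W.inv()*T).as_rotvec(),4).tolist()
print(round(o["clock"],2),np.round(o["position"],4),"yaw",round(float(np.arctan2(*W.as_matrix()[[1,0],0])),4),"w",round(o["grip_width"],3),"g",round(o["grasp_force"],1),"F",np.round(o["ft_force"],1))
if len(sys.argv)>3: print(go(*map(float,sys.argv[1:])))
E
python3 -m inch '[[[0,0,-0.03,0,0,0,-1],[0.55,-0.548,-0.03,0,0,0.309,-1],[0.55,-0.548,-0.03,0,0,0.309,-1],[0.55,-0.548,-0.03,0,0,0.309,-1],[0.55,-0.548,-0.03,0,0,0.309,-1],[0.55,-0.548,-0.03,0,0,0.309,-1],[0.55,-0.548,-0.03,0,0,0.309,-1],[0.55,-0.548,-0.03,0,0,0.309,-1],[0.55,-0.548,-0.03,0,0,0.309,-1],[0.55,-0.548,-0.03,0,0,0.309,-1]]]' 40; python3 go.py .5475 .094 .26
```

```text
clock: 1.9
position: [0.3976, -0.1942, 0.2787]
ee_rot: [1.0, -0.0, 0.0, 0.0]
ft_force: [0.8, -0.4, 0.9]
grip_width: 1.007
grasp_force: 0.0
1.9 [ 0.3976 -0.1942  0.2787] yaw -0.0004 w 1.007 g 0.0 F [ 0.8 -0.4  0.9]
([0.1498, -0.2882, 0.0185], [0.0009, -0.0007, -0.0004])
```

```bash
python3 -m inch '[[[0.15,-0.288,0.018,0,0,0,-1],[0.15,-0.288,0.018,0,0,0,-1],[0.15,-0.288,0.018,0,0,0,-1],[0.15,-0.288,0.018,0,0,0,-1],[0.15,-0.288,0.018,0,0,0,-1],[0.15,-0.288,0.018,0,0,0,-1],[0.15,-0.288,0.018,0,0,0,-1],[0.15,-0.288,0.018,0,0,0,-1],[0.15,-0.288,0.018,0,0,0,-1],[0.15,-0.288,0.018,0,0,0,-1]]]'
python3 go.py .547 .094 .118; python3 - <<'E'
from h import *
snap('wrist','w0')
for l in ['buffer_blue','seat_red']:
    for r in spotter.look_for(l,'wrist')[:2]: print(l,r, at_z('wrist',r['pixel'],.124))
E
```

```text
clock: 2.9
position: [0.5471, 0.0905, 0.2604]
ee_rot: [1.0, -0.001, 0.0, 0.0]
ft_force: [0.9, 0.6, 0.2]
grip_width: 1.003
grasp_force: 0.0
2.9 [0.5471 0.0905 0.2604] yaw -0.0019 w 1.003 g 0.0 F [0.9 0.6 0.2]
([-0.0001, -0.0036, 0.1424], [0.0008, -0.0001, -0.0019])
buffer_blue {'pixel': [310.0, 211.3], 'conf': 0.91} [0.56515037 0.09387918 0.124     ]
seat_red {'pixel': [324.3, 181.3], 'conf': 0.97} [0.58849271 0.0830519  0.124     ]
```

View pics/w0.png

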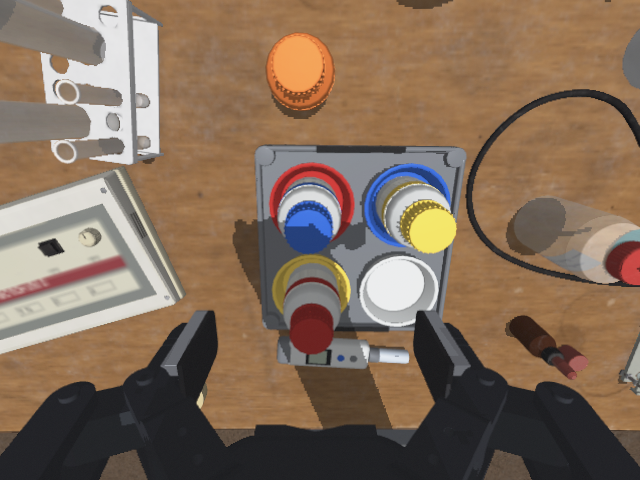

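The wrist view shows the blue cap top at (309,230) in the red cup, between the open fingers, which agrees with the top camera. Descend and close.

```bash
python3 -m inch '[[[0,0,0.045,0,0,0,-1],[0,0,0.09,0,0,0,-1],[0,0,0.12,0,0,0,-1],[0,0,0.142,0,0,0,-1],[0,0,0.142,0,0,0,-1],[0,0,0.142,0,0,0,1],[0,0,0.142,0,0,0,1],[0,0,0.142,0,0,0,1],[0,0,0.142,0,0,0,1],[0,0,0.142,0,0,0,1]]]' 40; python3 -m inch '[[[0,0,0,0,0,0,1],[0,0,0,0,0,0,1],[0,0,-0.02,0,0,0,1],[0,0,-0.05,0,0,0,1],[0,0,-0.08,0,0,0,1],[0,0,-0.12,0,0,0,1],[0,0,-0.12,0,0,0,1],[0,0,-0.12,0,0,0,1]]]'; python3 go.py .4496 -.0041 .238
```

```text
clock: 4.05
position: [0.5481, 0.0923, 0.1198]
ee_rot: [1.0, -0.0, 0.001, -0.0]
ft_force: [-0.6, 0.5, 6.8]
grip_width: 0.433
grasp_force: 39.5
clock: 4.85
position: [0.5474, 0.0919, 0.239]
ee_rot: [1.0, -0.0, 0.001, 0.0]
ft_force: [-0.1, 0.1, -1.5]
grip_width: 0.428
grasp_force: 40.5
4.85 [0.5474 0.0919 0.239 ] yaw -0.0003 w 0.428 g 40.5 F [-0.1  0.1 -1.5]
([-0.0978, 0.096, 0.0009], [0.0004, -0.0017, -0.0003])
```

```bash
python3 -m inch '[[[-0.098,0.096,0,0,0,0,1],[-0.098,0.096,0,0,0,0,1],[-0.098,0.096,0,0,0,0,1],[-0.098,0.096,0,0,0,0,1],[-0.098,0.096,0,0,0,0,1],[-0.098,0.096,0,0,0,0,1],[-0.098,0.096,0,0,0,0,1]]]'; python3 go.py .4496 -.0041 .12
```

```text
clock: 5.55
position: [0.4494, -0.0032, 0.2379]
ee_rot: [1.0, 0.001, -0.0, -0.0]
ft_force: [-0.7, 0.6, -1.2]
grip_width: 0.428
grasp_force: 40.2
5.55 [ 0.4494 -0.0032  0.2379] yaw 0.0015 w 0.428 g 40.2 F [-0.7  0.6 -1.2]
([0.0002, 0.001, 0.1179], [-0.0007, 0.0006, 0.0015])
```

```bash
python3 -m inch '[[[0,0.001,0.04,0,0,0,1],[0,0.001,0.075,0,0,0,1],[0,0.001,0.1,0,0,0,1],[0,0.001,0.11,0,0,0,1],[0,0.001,0.114,0,0,0,1],[0,0.001,0.117,0,0,0,1],[0,0.001,0.118,0,0,0,1],[0,0.001,0.118,0,0,0,1]]]'; python3 go.py .4506 .0930 .118
```

```text
clock: 6.35
position: [0.4497, -0.0051, 0.1211]
ee_rot: [1.0, -0.0, 0.001, 0.0]
ft_force: [-0.6, -0.8, -2.2]
grip_width: 0.434
grasp_force: 40.2
6.35 [ 0.4497 -0.0051  0.1211] yaw -0.0003 w 0.434 g 40.2 F [-0.6 -0.8 -2.2]
([0.0009, -0.0981, 0.003], [0.0003, -0.0013, -0.0003])
```

```bash
python3 -m inch '[[[0,0,0.001,0,0,0,1],[0,0,0.002,0,0,0,1],[0,0,0.002,0,0,0,1],[0,0,0.002,0,0,0,0.4],[0,0,0.002,0,0,0,-0.2],[0,0,0.002,0,0,0,-0.8],[0,0,0.002,0,0,0,-1],[0,0,0.002,0,0,0,-1]]]'; python3 -m inch '[[[0,0,-0.03,0,0,0,-1],[0,0,-0.07,0,0,0,-1],[0,0,-0.11,0,0,0,-1],[0,0,-0.11,0,0,0,-1],[0,-0.098,-0.11,0,0,0,-1],[0,-0.098,-0.11,0,0,0,-1],[0,-0.098,-0.11,0,0,0,-1],[0,-0.098,-0.11,0,0,0,-1],[0,-0.098,-0.11,0,0,0,-1]]]'
python3 - <<'E'
from m import *
im=snap('top','t1')
for n,h,s in (('blue',(100,125),[277,318]),('red',(-8,7),[207,320])):
    print(n,*capfit('top',im,h,s,.019,.101,.124))
im=snap('scene','s1')
E
python3 go.py .4506 .0930 .118
```

```text
clock: 7.15
position: [0.4491, -0.0051, 0.1182]
ee_rot: [1.0, -0.0, -0.0, 0.0]
ft_force: [0.4, 0.8, 0.4]
grip_width: 1.0
grasp_force: 0.0
clock: 8.05
position: [0.4491, 0.0918, 0.2278]
ee_rot: [1.0, -0.001, -0.0, 0.0]
ft_force: [0.6, 0.4, 0.2]
grip_width: 1.005
grasp_force: 0.0
blue [ 0.4495488  -0.00354395] [276.64135703 319.40872375] [263 306  28  28 619]
red [0.44823197 0.07537657] [219.         321.71428571] [218 321   3   3   7]
8.15 [0.4492 0.0916 0.228 ] yaw -0.0023 w 1.003 g 0.0 F [-0.1 -0.4 -0. ]
([0.0014, -0.0014, 0.11], [0.0003, 0.0005, -0.0023])
```

View pics/s1.png

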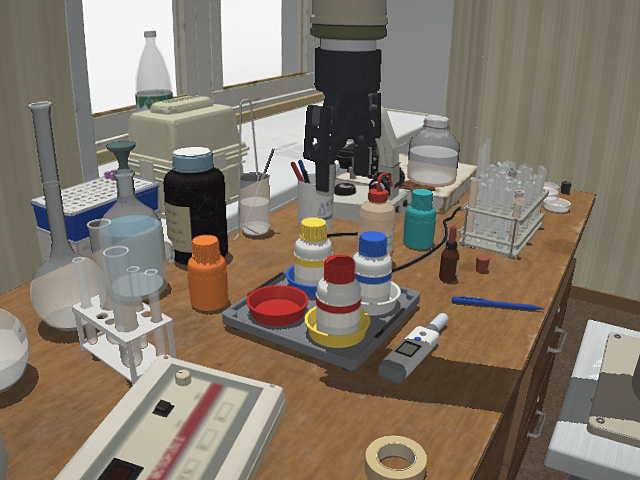

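The blue bottle stands upright in the white cup, with its cap at scene pixel (373,245). The gripper is now above the red bottle, so grasp and lift it.

```bash
python3 -m inch '[[[0.001,-0.001,0.045,0,0,0,-1],[0.001,-0.001,0.085,0,0,0,-1],[0.001,-0.001,0.108,0,0,0,-1],[0.001,-0.001,0.108,0,0,0,-1],[0.001,-0.001,0.108,0,0,0,1],[0.001,-0.001,0.108,0,0,0,1],[0.001,-0.001,0.108,0,0,0,1],[0.001,-0.001,0.108,0,0,0,1],[0.001,-0.001,0.108,0,0,0,1],[0.001,-0.001,0.108,0,0,0,1]]]' 40; python3 -m inch '[[[0,0,-0.02,0,0,0,1],[0,0,-0.05,0,0,0,1],[0,0,-0.08,0,0,0,1],[0,0,-0.08,0,0,0,1],[0.05,0,-0.08,0,0,0,1],[0.098,0,-0.08,0,0,0,1],[0.098,0,-0.08,0,0,0,1],[0.098,0,-0.08,0,0,0,1],[0.098,0,-0.08,0,0,0,1]]]'; python3 go.py .5480 .0925 .120
```

```text
clock: 9.15
position: [0.4511, 0.094, 0.1217]
ee_rot: [1.0, -0.0, 0.001, 0.0]
ft_force: [-0.8, 0.1, 6.4]
grip_width: 0.428
grasp_force: 39.5
clock: 10.05
position: [0.5474, 0.0943, 0.2002]
ee_rot: [1.0, 0.0, -0.0, 0.0]
ft_force: [-0.3, -0.7, -0.7]
grip_width: 0.428
grasp_force: 40.9
10.05 [0.5474 0.0943 0.2002] yaw 0.0007 w 0.428 g 40.9 F [-0.3 -0.7 -0.7]
([0.0007, 0.0018, 0.0802], [0.0003, 0.0004, 0.0007])
```

```bash
python3 -m inch '[[[0,0.001,0.04,0,0,0,1],[0,0.001,0.065,0,0,0,1],[0,0.001,0.074,0,0,0,1],[0,0.001,0.077,0,0,0,1],[0,0.001,0.079,0,0,0,1],[0,0.001,0.079,0,0,0,1],[0,0.001,0.079,0,0,0,0.4],[0,0.001,0.079,0,0,0,-0.2],[0,0.001,0.079,0,0,0,-0.8],[0,0.001,0.079,0,0,0,-1]]]'; python3 -m inch '[[[0,0,0,0,0,0,-1],[0,0,-0.03,0,0,0,-1],[0,0,-0.07,0,0,0,-1],[0,0,-0.09,0,0,0,-1],[0,0.04,-0.09,0,0,0,-1],[0,0.08,-0.09,0,0,0,-1],[0,0.098,-0.09,0,0,0,-1],[0,0.098,-0.09,0,0,0,-1],[0,0.098,-0.09,0,0,0,-1]]]'
python3 go.py .5476 -.0042 .118
```

```text
clock: 11.05
position: [0.5483, 0.093, 0.1216]
ee_rot: [1.0, -0.0, 0.0, 0.0]
ft_force: [-0.3, -1.0, -0.1]
grip_width: 0.917
grasp_force: 0.0
clock: 11.95
position: [0.5481, -0.0047, 0.2113]
ee_rot: [1.0, -0.0, 0.0, -0.0]
ft_force: [1.3, 0.5, 0.2]
grip_width: 1.002
grasp_force: 0.0
11.95 [ 0.5481 -0.0047  0.2113] yaw -0.0006 w 1.002 g 0.0 F [1.3 0.5 0.2]
([-0.0005, -0.0005, 0.0933], [-0.0004, -0.0001, -0.0006])
```

```bash
python3 -m inch '[[[0,0,0.045,0,0,0,-1],[0,0,0.08,0,0,0,-1],[0,0,0.091,0,0,0,-1],[0,0,0.091,0,0,0,-1],[0,0,0.091,0,0,0,1],[0,0,0.091,0,0,0,1],[0,0,0.091,0,0,0,1],[0,0,0.091,0,0,0,1],[0,0,0.091,0,0,0,1],[0,0,0.091,0,0,0,1]]]' 40; python3 -m inch '[[[0,0,-0.02,0,0,0,1],[0,0,-0.05,0,0,0,1],[0,0,-0.09,0,0,0,1],[0,0,-0.118,0,0,0,1],[-0.03,-0.03,-0.118,0,0,0,1],[-0.06,-0.06,-0.118,0,0,0,1],[-0.098,-0.098,-0.118,0,0,0,1],[-0.098,-0.098,-0.118,0,0,0,1],[-0.098,-0.098,-0.118,0,0,0,1],[-0.098,-0.098,-0.118,0,0,0,1]]]'; python3 go.py .4504 .0930 .120
```

```text
clock: 12.95
position: [0.5491, -0.0049, 0.1217]
ee_rot: [1.0, -0.0, 0.001, 0.0]
ft_force: [-1.0, 0.2, 6.6]
grip_width: 0.429
grasp_force: 39.5
clock: 13.95
position: [0.4506, 0.0921, 0.2385]
ee_rot: [1.0, -0.001, 0.0, 0.0]
ft_force: [0.0, -0.0, -1.5]
grip_width: 0.427
grasp_force: 40.8
13.95 [0.4506 0.0921 0.2385] yaw -0.0012 w 0.427 g 40.8 F [ 0.  -0.  -1.5]
([-0.0003, -0.001, 0.1185], [0.0005, -0.0006, -0.0012])
```

```bash
python3 -m inch '[[[0,-0.001,0.04,0,0,0,1],[0,-0.001,0.08,0,0,0,1],[0,-0.001,0.105,0,0,0,1],[0,-0.001,0.114,0,0,0,1],[0,-0.001,0.117,0,0,0,1],[0,-0.001,0.118,0,0,0,1],[0,-0.001,0.118,0,0,0,1],[0,-0.001,0.118,0,0,0,0.4],[0,-0.001,0.118,0,0,0,-0.2],[0,-0.001,0.118,0,0,0,-0.8]]]'; python3 -m inch '[[[0,0,0,0,0,0,-1],[0,0,0,0,0,0,-1],[0,0,-0.03,0,0,0,-1],[0,0,-0.07,0,0,0,-1],[0,0,-0.1,0,0,0,-1],[0,0.04,-0.1,0,0,0,-1],[0,0.08,-0.1,0,0,0,-1],[0,0.098,-0.1,0,0,0,-1],[0,0.098,-0.1,0,0,0,-1],[0,0.098,-0.1,0,0,0,-1]]]'
python3 go.py .4500 -.0042 .118
```

```text
clock: 14.95
position: [0.4505, 0.0938, 0.1206]
ee_rot: [1.0, -0.0, 0.0, 0.0]
ft_force: [-0.5, -0.4, 0.5]
grip_width: 0.755
grasp_force: 0.0
clock: 15.95
position: [0.4501, -0.0037, 0.2203]
ee_rot: [1.0, -0.0, 0.0, -0.0]
ft_force: [0.4, 0.4, 0.1]
grip_width: 1.001
grasp_force: 0.0
15.95 [ 0.4501 -0.0037  0.2203] yaw -0.0005 w 1.001 g 0.0 F [0.4 0.4 0.1]
([-0.0001, 0.0005, 0.1023], [-0.0002, -0.0001, -0.0005])
```

Now take blue from the white cup to the blue cup (+0.098 in x).

```bash
python3 -m inch '[[[0,0.0005,0.045,0,0,0,-1],[0,0.0005,0.085,0,0,0,-1],[0,0.0005,0.1,0,0,0,-1],[0,0.0005,0.1,0,0,0,-1],[0,0.0005,0.1,0,0,0,1],[0,0.0005,0.1,0,0,0,1],[0,0.0005,0.1,0,0,0,1],[0,0.0005,0.1,0,0,0,1],[0,0.0005,0.1,0,0,0,1],[0,0.0005,0.1,0,0,0,1]]]' 40; python3 -m inch '[[[0,0,-0.02,0,0,0,1],[0,0,-0.05,0,0,0,1],[0,0,-0.08,0,0,0,1],[0,0,-0.08,0,0,0,1],[0.05,0,-0.08,0,0,0,1],[0.098,0,-0.08,0,0,0,1],[0.098,0,-0.08,0,0,0,1],[0.098,0,-0.08,0,0,0,1],[0.098,0,-0.08,0,0,0,1]]]'; python3 go.py .5476 -.0047 .120
```

```text
clock: 16.95
position: [0.4511, -0.0044, 0.1215]
ee_rot: [1.0, -0.0, 0.001, 0.0]
ft_force: [-0.9, 2.0, 6.5]
grip_width: 0.43
grasp_force: 39.4
clock: 17.85
position: [0.5474, -0.0043, 0.2001]
ee_rot: [1.0, 0.0, -0.0, 0.0]
ft_force: [-0.2, 0.3, -1.1]
grip_width: 0.431
grasp_force: 40.7
17.85 [ 0.5474 -0.0043  0.2001] yaw 0.0004 w 0.431 g 40.7 F [-0.2  0.3 -1.1]
([0.0003, 0.0003, 0.0801], [0.0003, 0.0006, 0.0004])
```

```bash
python3 -m inch '[[[0,0,0.04,0,0,0,1],[0,0,0.065,0,0,0,1],[0,0,0.075,0,0,0,1],[0,0,0.078,0,0,0,1],[0,0,0.08,0,0,0,1],[0,0,0.08,0,0,0,1],[0,0,0.08,0,0,0,0.4],[0,0,0.08,0,0,0,-0.2],[0,0,0.08,0,0,0,-0.8],[0,0,0.08,0,0,0,-1]]]'; python3 -m inch '[[[0,0,0,0,0,0,-1],[0,0,-0.03,0,0,0,-1],[0,0,-0.07,0,0,0,-1],[0,0,-0.11,0,0,0,-1],[0,0,-0.14,0,0,0,-1],[-0.08,0.03,-0.14,0,0,0,-1],[-0.08,0.03,-0.14,0,0,0,-1],[-0.08,0.03,-0.14,0,0,0,-1],[-0.08,0.03,-0.14,0,0,0,-1]]]'
python3 - <<'E'
from m import *
for c in ('top','wrist','scene'): snap(c,c+'2')
o=sensors.get_obs();print(o['position'])
t=cv2.imread('pics/top2.png');w=cv2.imread('pics/wrist2.png');s=cv2.imread('pics/scene2.png')
f=lambda a:cv2.resize(a,(400,300),interpolation=cv2.INTER_AREA)
big=cv2.resize(t[215:315,340:473],(400,300),interpolation=cv2.INTER_CUBIC)
cv2.imwrite('pics/m2.png',np.vstack([np.hstack([f(t),f(w)]),np.hstack([f(s),big])]))
E
python3 go.py .521 -.168 .26 1.5708
```

```text
clock: 18.85
position: [0.5482, -0.0046, 0.1204]
ee_rot: [1.0, -0.0, 0.0, 0.0]
ft_force: [-0.6, -0.1, 0.6]
grip_width: 0.918
grasp_force: 0.0
clock: 19.75
position: [0.468, -0.0351, 0.2607]
ee_rot: [1.0, -0.001, 0.0, 0.001]
ft_force: [0.1, 0.4, -0.5]
grip_width: 1.001
grasp_force: 0.0
[ 0.46877484 -0.0340153   0.26030252]
19.9 [ 0.4688 -0.034   0.2603] yaw 0.0009 w 1.003 g 0.0 F [-0.3 -0.1  0.3]
([0.0521, 0.134, 0.0002], [-0.0004, -0.0007, -1.5699])
```

View pics/m2.png

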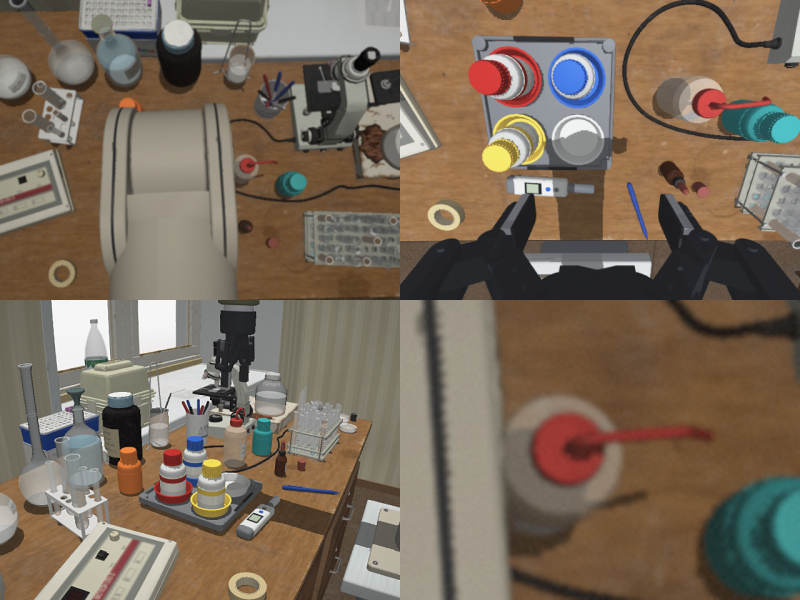

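All three buffers stand upright in their own cups, and the white cup is empty. In the top view the wash collar is at (395,264) and the spout points to about (443,260), roughly world -y. So turn the tool by about 90° and go above it.

```bash
python3 -m inch '[[[0.01,0.03,-0.02,0,0,-0.15,-1],[0.02,0.06,-0.02,0,0,-0.3,-1],[0.03,0.08,-0.02,0,0,-0.45,-1],[0.04,0.1,-0.02,0,0,-0.6,-1],[0.05,0.12,-0.02,0,0,-0.75,-1],[0.05,0.133,-0.02,0,0,-0.9,-1],[0.05,0.133,-0.02,0,0,-1.05,-1],[0.05,0.133,-0.02,0,0,-1.2,-1],[0.05,0.133,-0.02,0,0,-1.35,-1],[0.05,0.133,-0.02,0,0,-1.5,-1]]]'; python3 -m inch '[[[0,0,0,0,0,-0.15,-1],[0,0,0,0,0,-0.15,-1],[0,0,0,0,0,-0.15,-1]]]'
python3 - <<'E'
from m import *
o=sensors.get_obs();print(np.round(o['joint_pos'],2))
im=snap('wrist','w3'); T=np.array(CAL('wrist')['tool_from_camera']);print(np.round(T,3))
print(ray('wrist',[320,240],o))
m=mask(im,(-8,7)); n,l,st,ce=cv2.connectedComponentsWithStats(m)
for k in range(1,n):
    if st[k,4]>150: print(st[k],ce[k],at_z('wrist',ce[k],.131,o))
E
python3 go.py .521 -.168 .26 1.66
```

```text
clock: 20.9
position: [0.5189, -0.1671, 0.2798]
ee_rot: [0.729, 0.684, 0.0, -0.001]
ft_force: [-0.1, -1.3, -0.5]
grip_width: 1.002
grasp_force: 0.0
clock: 21.2
position: [0.5185, -0.1673, 0.28]
ee_rot: [0.68, 0.733, 0.0, -0.0]
ft_force: [-0.4, 0.3, -0.1]
grip_width: 0.999
grasp_force: 0.0
[ 0.96  0.23 -0.84  1.59  0.17  1.4   0.17]
[[ 0.    -0.945 -0.328  0.084]
 [ 1.     0.     0.     0.   ]
 [-0.    -0.328  0.945 -0.126]
 [ 0.     0.     0.     1.   ]]
(array([ 0.51239894, -0.08349489,  0.40647504]), array([ 0.03877795, -0.32224861, -0.94596858]))
[166 200  19  14 151] [175.33774834 206.37748344] [ 0.40458438 -0.15744903  0.131     ]
[ 299  206   39   92 1607] [318.43870566 235.46359676] [ 0.52207039 -0.17343952  0.131     ]
[153 233  26  23 389] [165.52956298 243.7377892 ] [ 0.39462308 -0.19038523  0.131     ]
[462 282  92  22 810] [508.48148148 292.47160494] [ 0.69297208 -0.21354923  0.131     ]
21.25 [ 0.5184 -0.1674  0.28  ] yaw 1.646 w 1.004 g 0.0 F [-0.2  0.   0.4]
([-0.0008, 0.0025, 0.02], [-0.0001, -0.0008, -0.014])
```

View pics/w3.png

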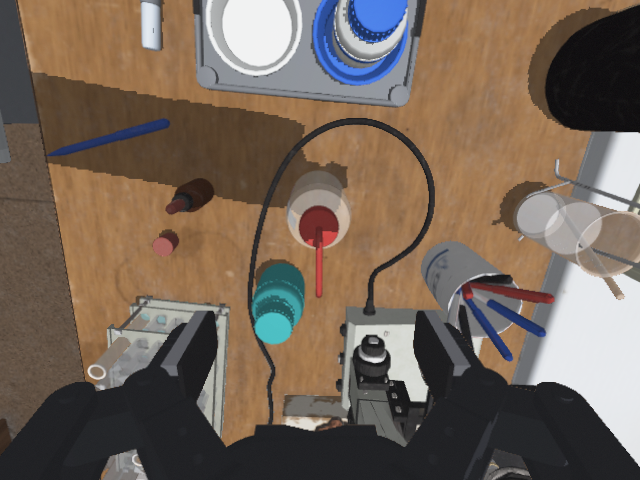

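The wrist view shows the wash collar at (319,226), with the spout running straight down the image (row 295), so the tool is aligned. The nearby turquoise bottle at (277,310) is well below the palm. Descend to the collar.

```bash
python3 -m inch '[[[0.001,0.003,0.045,0,0,0,-1],[0.001,0.003,0.09,0,0,0,-1],[0.001,0.003,0.13,0,0,0,-1],[0.001,0.003,0.15,0,0,0,-1],[0.001,0.003,0.15,0,0,0,-1],[0.001,0.003,0.15,0,0,0,1],[0.001,0.003,0.15,0,0,0,1],[0.001,0.003,0.15,0,0,0,1],[0.001,0.003,0.15,0,0,0,1],[0.001,0.003,0.15,0,0,0,1]]]' 40; python3 -m inch '[[[0,0,0,0,0,0,1],[0,0,0,0,0,0,1],[0,0,0,0,0,0,1]]]';python3 go.py .521 -.166 .2 1.65
```

```text
clock: 22.25
position: [0.5216, -0.1667, 0.1318]
ee_rot: [0.679, 0.734, 0.0, 0.001]
ft_force: [-2.1, 0.3, 7.9]
grip_width: 0.371
grasp_force: 38.2
clock: 22.55
position: [0.5216, -0.1667, 0.1318]
ee_rot: [0.679, 0.734, 0.0, 0.001]
ft_force: [-1.7, 0.0, 7.3]
grip_width: 0.374
grasp_force: 38.2
22.55 [ 0.5216 -0.1667  0.1318] yaw 1.6493 w 0.374 g 38.2 F [-1.7  0.   7.3]
([0.0006, -0.0005, -0.0682], [0.0015, 0.0014, -0.0007])
```

```bash
python3 -m inch '[[[0,0,-0.02,0,0,0,1],[0,0,-0.05,0,0,0,1],[0,0,-0.09,0,0,0,1],[0,0,-0.13,0,0,0,1],[0,0,-0.14,0,0,0,1],[0,0,-0.14,0,0,0,1]]]'
python3 - <<'E'
from m import *
# collar near edge, wrist picture w3 taken at pose (.5184,-.1674,.28) yaw 1.646
o={"position":[.5184,-.1674,.2800],"ee_rot":Rn.as_quat(Rn.from_euler('z',1.646)*Rn.from_quat([1,0,0,0]))}
for z in(.115,.131): print(z,'wrist axis y',at_z('wrist',[318.5,205.5],z,o)[1]-.017,'top',at_z('top',[383.5,264.3],z)[1]-.017)
print('x edges wrist',at_z('wrist',[298.5,225],.131,o)[0],at_z('wrist',[338,225],.131,o)[0])
snap('wrist','w4'); 
E
python3 go.py .4498 -.0043 .27 1.57
```

```text
clock: 23.15
position: [0.5217, -0.1665, 0.272]
ee_rot: [0.679, 0.734, 0.0, 0.002]
ft_force: [0.5, 0.1, -2.0]
grip_width: 0.371
grasp_force: 38.9
0.115 wrist axis y -0.16894877603938163 top -0.16987978622813016
0.131 wrist axis y -0.16518771762249623 top -0.1678591299728186
x edges wrist 0.5047828450678132 0.5373660546497412
23.2 [ 0.5209 -0.1665  0.2701] yaw 1.6494 w 0.369 g 38.9 F [-0.6  0.6 -2. ]
([0.1673, -0.0582, 0.0], [0.0003, 0.0007, 0.0794])
```

View pics/w4.png

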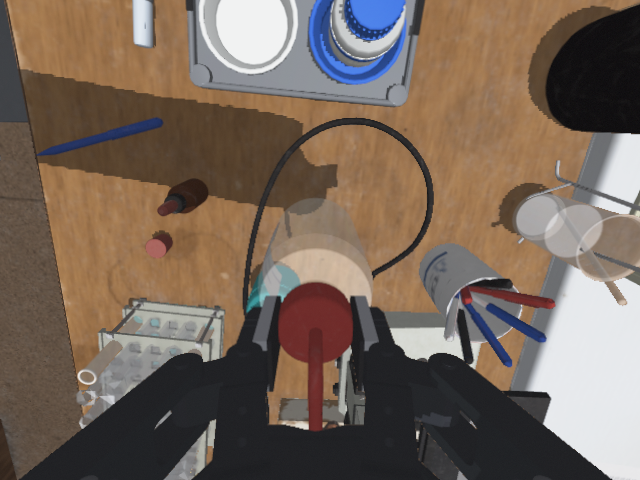

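The bottle hangs upright from the collar, centred near (317,322) between the fingers. Check its axis offset in the tool frame, and move over the white cup.

```bash
python3 -m inch '[[[0.04,-0.014,0,0,0,0.02,1],[0.08,-0.028,0,0,0,0.04,1],[0.12,-0.042,0,0,0,0.06,1],[0.15,-0.053,0,0,0,0.08,1],[0.169,-0.0585,0,0,0,0.08,1],[0.169,-0.0585,0,0,0,0.08,1],[0.169,-0.0585,0,0,0,0.08,1]]]'
python3 - <<'E'
from m import *
T=np.array(CAL('wrist')['tool_from_camera'])
im=cv2.imread('pics/w4.png'); m=mask(im,(-8,7))[275:365,270:365]; r=np.where(m.sum(1)>5)[0]; print('red rows',r.min()+275)
c=CAL('wrist')
def tz(px,z):
    u=cv2.undistortPoints(np.array([[px]],float),np.array(c["mtx"],float),np.array(c["D"],float))[0,0]
    d=T[:3,:3]@[u[0],u[1],1]; return T[:3,3]+d*(z-T[2,3])/d[2]
row=r.min()+275
for z in(.0008,.0168): print(z,tz([317,row-.5],z)-[.017,0,0])
E
python3 go.py .4498 -.0043 .151 1.57
```

```text
clock: 23.9
position: [0.4493, -0.0034, 0.2697]
ee_rot: [0.708, 0.707, -0.0, -0.0]
ft_force: [0.1, -0.4, -2.3]
grip_width: 0.368
grasp_force: 40.5
red rows 283
0.0008 [0.00523181 0.00101166 0.0008    ]
0.0168 [-0.00256108  0.00111552  0.0168    ]
23.9 [ 0.4493 -0.0034  0.2697] yaw 1.5696 w 0.368 g 40.5 F [ 0.1 -0.4 -2.3]
([-0.0008, 0.0006, 0.1187], [-0.0006, 0.0004, -0.0004])
```

```bash
python3 -m inch '[[[0.001,0.0005,0.04,0,0,0,1],[0.001,0.0005,0.075,0,0,0,1],[0.001,0.0005,0.095,0,0,0,1],[0.001,0.0005,0.105,0,0,0,1],[0.001,0.0005,0.111,0,0,0,1],[0.001,0.0005,0.115,0,0,0,1],[0.001,0.0005,0.117,0,0,0,1],[0.001,0.0005,0.118,0,0,0,1],[0.001,0.0005,0.118,0,0,0,1]]]'
python3 - <<'E'
from h import *
s=snap('scene','s5'); cv2.imwrite('pics/s5c.png',cv2.resize(s[200:370,210:430],(660,510),interpolation=cv2.INTER_CUBIC))
E
```

```text
clock: 24.8
position: [0.4502, -0.0016, 0.1527]
ee_rot: [0.707, 0.707, 0.0, 0.0]
ft_force: [-0.0, 0.6, -1.6]
grip_width: 0.367
grasp_force: 40.7
```

View pics/s5c.png

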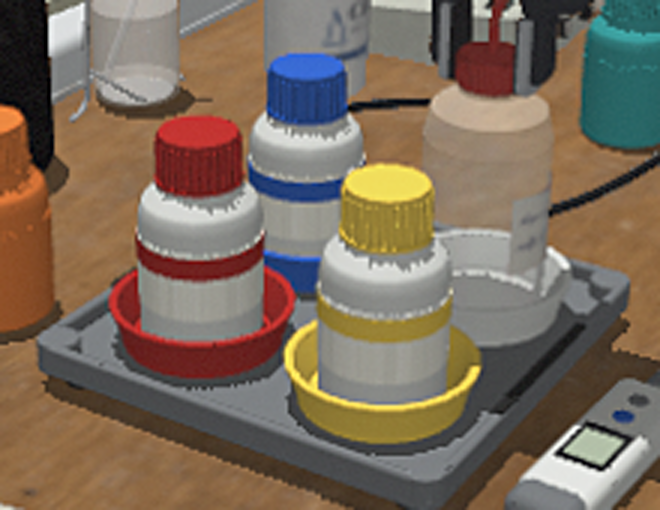

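The wash bottle hangs upright inside the white cup, about 2 mm above the floor, and the three buffers sit in their cups. Lower it, release and retreat.

```bash
python3 -m inch '[[[0,0,0.001,0,0,0,1],[0,0,0.002,0,0,0,1],[0,0,0.002,0,0,0,1],[0,0,0.002,0,0,0,1]]]'; python3 -m inch '[[[0,0,0,0,0,0,0.4],[0,0,0,0,0,0,0],[0,0,0,0,0,0,-0.5],[0,0,0,0,0,0,-0.9],[0,0,0,0,0,0,-1],[0,0,0,0,0,0,-1],[0,0,-0.03,0,0,0,-1],[0,0,-0.07,0,0,0,-1],[0,0,-0.12,0,0,0,-1],[0,0,-0.15,0,0,0,-1]]]'; python3 -m inch '[[[0,0,-0.01,0,0,0,-1],[-0.05,0,-0.01,0,0,0,-1],[-0.1,0,-0.01,0,0,0,-1],[-0.15,0,-0.01,0,0,0,-1],[-0.2,0,-0.01,0,0,0,-1],[-0.25,0,-0.01,0,0,0,-1],[-0.3,0,-0.01,0,0,0,-1],[-0.3,0,-0.01,0,0,0,-1],[-0.3,0,-0.01,0,0,0,-1]]]'
python3 - <<'E'
from rect import *
t=snap('top','t6'); s=snap('scene','s6'); print(sensors.get_obs()['clock'])
for n,hr,X in (('red',(-8,7),(.548,.093)),('yellow',(20,34),(.4504,.0939)),('blue',(100,125),(.5476,-.0049))):
    print(n,capfit('top',t,hr,proj('top',[*X,.112]),.019,.101,.124)[0])
print('collar',capfit('top',t,(-8,7),proj('top',[.45,-.004,.142])-[3,0],.017,.134,.150,14))
a=cv2.resize(t[215:375,160:373],(400,300),interpolation=cv2.INTER_CUBIC);b=cv2.resize(s[190:370,190:430],(400,300),interpolation=cv2.INTER_CUBIC)
cv2.imwrite('pics/f6.png',np.hstack([a,b]))
E
```

```text
clock: 25.25
position: [0.4506, -0.0017, 0.1511]
ee_rot: [0.708, 0.707, 0.0, 0.001]
ft_force: [-1.2, -0.7, 6.6]
grip_width: 0.367
grasp_force: 42.4
clock: 26.25
position: [0.4504, -0.0011, 0.3036]
ee_rot: [0.707, 0.707, 0.001, 0.001]
ft_force: [1.4, -0.8, 0.3]
grip_width: 1.002
grasp_force: 0.0
clock: 27.15
position: [0.4491, -0.3023, 0.3088]
ee_rot: [0.708, 0.706, 0.0, -0.001]
ft_force: [-0.3, 0.4, -0.2]
grip_width: 0.995
grasp_force: 0.0
27.25
red [0.54940236 0.09250471]
yellow [0.45080586 0.09418294]
blue [ 0.5499393 -0.0038048]
collar (array([ 0.45132153, -0.00304881]), array([274.83449883, 317.47785548]), array([264, 306,  23,  24, 429], dtype=int32))
```

View pics/f6.png

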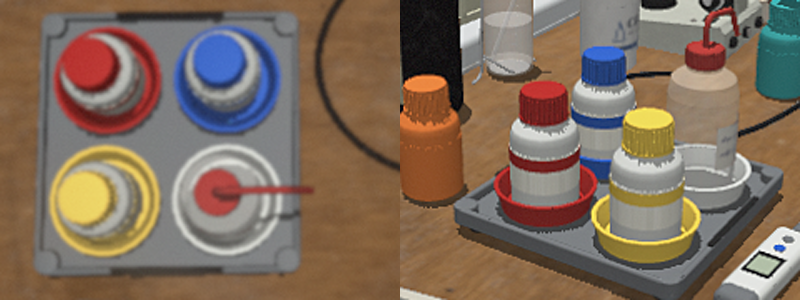

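All four stand upright in their own cups, within about 3 mm of the centres, and the gripper is well clear. Handing in.

```bash
python3 -c "
from workcell import order
print(order.hand_in())"
```

```text
the job is handed in; nothing more can be done
None
```

The job is handed in at about 27 s of the 93 s allowed: in the last pictures the red, yellow and blue bottles stood upright in their own cups and the wash bottle in the white cup, all within about 3 mm of centre with the gripper clear; the hand-in returned no verdict.

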